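# Start the camera and hold the teal study up to the lens

### The job

The finished wax studies are being photographed for the archive. Press the red button of the camera's remote release fully down and let it come up again, which starts the camera shooting every few seconds; then take the teal study out of the rack by its top edge, leaving the other two standing there, and hold it up to the lens: the same way up as it stood, painted side facing the lens squarely, centred on the lens and about 20 cm in front of it. Do not touch the camera or disturb the other things on the bench, and finish while still holding the study up there, quite still.

Things in the scene. Friction and masses are not known exactly. Their poses are not given: they have to be found in the camera images.
- study_teal_mid (a point): centre of the teal study, a rigid wax painting: turquoise, green and some orange, pale wood edges. Board 85 wide x 100 high x 11 mm thick, about 90 g, on edge in the rack, lower edge 22 mm above the bench, top edge free. Axes: z straight out of the painted side, y up the board to its top edge, x across. In the rack the painted side looks back towards the robot
- study_rose_mid (a point): centre of the rose study, which stays in the rack: a rose-brown painted board with dark edges, 100 wide x 120 high x 11 mm, standing like the teal one (same axes)
- study_orange_mid (a point): centre of the orange study, which stays in the rack: an orange and green painted board with dark edges, 65 wide x 85 high x 11 mm, standing like the teal one (same axes)
- rack: wooden board rack, fixed, 206 x 100 x 65 mm; origin under its centre on the bench, z up, x along its row of three slots, 66 mm apart. In a slot a board stands on two rails 22 mm above the bench between pairs of upright dowels, 9 mm thick, top 65 mm above the bench; the gap for the 11 mm board is 14 mm, so it comes out straight up. Which study is in which slot varies
- camera: black camera with a small lamp panel on its top, on a table tripod fixed to the bench; 353 mm high with the lamp, 128 mm wide across y; its three feet stand within 70 mm of the origin. Origin on the bench under the middle of the camera; the lens looks along this frame's -x direction, level; z up
- lens (a point): centre of the front glass of the lens (lens barrel 68 mm across), 240 mm above the bench and 92 mm in front of the camera's origin; same axes as the camera: the lens looks along -x, so the study's centre belongs 200 mm from here along -x, at the same height
- remote: grey remote release lying fixed on the bench, 76 x 50 x 20 mm, with a black round button housing on top; origin under its centre, x along its length, z up
- release_top (a point): centre of the top face of the remote's red push button (24 mm across, moves straight down), about 42 mm above the bench; 8 mm off the remote's centre along its -x
- release (a joint): travel of the red button: 0 up, 0.006 m fully down; a spring pushes it back, about 1.2 N to start and 4 N when fully down
- jar_steel: lidded jar with a grey lid, 78 x 78 x 107 mm, standing; origin under its centre. Leave it alone
- jar_powder: lidded jar with a brown lid, 84 x 84 x 132 mm, standing; origin under its centre. Leave it alone
- foil_tray: small foil tray of dark blue pigment, 126 x 136 x 38 mm; origin under its centre. Leave it alone
- wax_scraper: scraper with a wooden handle lying flat, 171 x 37 x 18 mm; origin under its centre. Leave it alone
- tin_plum: small open tin of plum-coloured wax, 58 x 58 x 50 mm; origin under its centre. Leave it alone
Mind the look-alikes: they are no part of the job. Leave any yellow look-alike of the part that bears study_teal_mid alone.

How it is judged:
By the outcome, as a careful person would: the job done as asked, in the order asked, and still so for the second after the job is handed in, while the arm keeps its last pose, push and grip.
It also fails if it takes over 51 s, if anything falls off the work surface, if the arm or the gripper's body presses on something with over 40 N, if the wrist force passes 120 N, or if a joint passes its speed limit or range.

### The arm

A 7-joint arm with a two-finger parallel gripper is mounted at the origin on the work surface; the furniture and walls round the work are solid. World frame = base frame: x ahead of the robot, y to its left, z up, the work surface at z = 0. Lengths are in mm, angles in rad, forces in N, time in s.
With the tool pointing down it reaches from about 350 to 900 mm from the base axis. Payload 8.1 kg.
Tool frame: the origin (TCP) lies at the very end of the fingers, on their centre line; the grasp point (between the pads) lies 19 mm behind it (pinch_z is the distance from the TCP to the grasp point, in mm); z points along the fingers, y is the line along which they close (so a half turn about z gives the same grasp; the last joint's range is limited). The gripper opens to 85 mm and grips with 20 to 120 N. Pads are 22 mm wide; open, the fingers measure 114 mm over their backs; the gripper's body (76 mm by 85 mm) begins 54 mm behind the grasp point. The pads swing forward as they close: fully open they stand 13 mm farther back than shut.
Start: joints at [-1.413, 0.434, 0.025, 1.573, -0.012, 1.134, -0.075], TCP at [161.185, 603.871, 231.323] pointing down, gripper open.
Joint ranges: [-2.62, 2.62], [-0.44, 2.09], [-1.27, 1.32], [0.08, 2.57], [-1.32, 4.46], [0.12, 2], [-2.74, 2.74]. Speed limits (rad/s): [2.22, 2.22, 3.01, 3.01, 3.14, 3.14, 3.14].

### API

Orientations are given as a unit quaternion [x, y, z, w].
In Python, from bench import * gives the robot as it stands.
- The arm moves only by the tool jog_arm, never from a script. Its argument "targets" is one flat list of numbers, 7 for each row, row after row: the shift along the world's x, y, z in cm, then the turn, a rotation vector about the world's x, y, z in degrees, then the opening, from 0 (shut) to 1 (fully open). In form: [dx, dy, dz, ax, ay, az, hand, dx, dy, dz, ax, ay, az, hand, ...]. A call has 1 to 12 rows; each row is the pose to reach, as a shift and turn from the pose commanded when the call began; what a row does not reach only later rows make up. A row lasts 1/10 s, in which the tool goes at most 50 mm and 8.59 degrees, less where a joint would pass 70% of its speed; a pose out of reach is approached as far as the arm can. A call with a gripper value outside its range is refused whole. The fingers move at their own pace and stop on an object; "newtons" is the grip in N (left out, the last holds). Time passes only in rows, so rows that repeat a pose let the fingers close. It gives the time, the measured TCP pose, the force, the opening and the grip force at its end, in the units of the state.
- read_state(): the state, without advancing time (a new reading comes with each control period).
- get_image(name): name is "scene" or "top" or "wrist"; returns a dict with "color" (384x512x3 uint8, red, green, blue), "fx", "fy", "cx", "cy" (pixels), "R" (3x3) and "t" (3): a world point X has camera coordinates R X + t. Camera axes: x right, y down, z forward; pixel columns grow to the right and rows downward; lengths in mm; the calibration is good to about 2 mm. The wrist camera is an equidistant fisheye: a pixel r from the principal point sees the ray r / f radians off the axis. A picture is of the moment at which its call begins. There is no depth.
- job_done(): hands the job in; it is judged then, once.
The state is a dict: "time_s": time; "joint_pos": joint angles; "dq": joint speeds; "effort": joint torques, N m; "tcp_pos": TCP position; "tcp_rot": TCP orientation; "force": force on the tool from outside, world axes, zero at the start; "ft_torque": the same for the moment, N m; "width": finger opening in mm; "grasp_force": force on a finger pad.
Only numpy, scipy, OpenCV 4.12 (cv2) and the standard library are available. Lean on these libraries where they do the work, as an engineer would, in place of code of your own. Each camera call takes 0.05 s, during which the arm holds its last target. There are 200 camera calls.

## Working session

There is one attempt and no reset: what is moved stays moved. The work goes in short steps, Python scripts to look and compute and a tool call to move; the robot and the scene stay as the last step left them, time stands still between calls to the robot, and variables do not carry over. Pictures are saved under pics/ and viewed, at most 10 in all, crops included, and the job is handed in when it is done.

Besides the shell and the picture viewer there is one more tool, called after "Call:" as name(argument=value, ...), one argument or row to a line, values as JSON. jog_arm: Moves the arm, as the interface text tells. Its arguments: {"type":"object","properties":{"targets":{"type":"array","items":{"type":"number"}},"newtons":{"type":"number"}},"required":["targets"]}

```bash
mkdir -p pics; cat > h.py <<'E'
from bench import *
import numpy as np, cv2
from scipy.spatial.transform import Rotation as Ro
def ray(im,u,v):
    R=np.array(im["R"]);t=np.array(im["t"]);d=R.T@np.array([(u-im["cx"])/im["fx"],(v-im["cy"])/im["fy"],1.]);return -R.T@t,d/np.linalg.norm(d)
def onz(im,u,v,z):
    o,d=ray(im,u,v);return o+d*(z-o[2])/d[2]
def proj(im,X):
    p=np.array(im["R"])@np.array(X,float)+np.array(im["t"]);return im["fx"]*p[0]/p[2]+im["cx"],im["fy"]*p[1]/p[2]+im["cy"]
def tri(a,pa,b,pb):
    o1,d1=ray(a,*pa);o2,d2=ray(b,*pb);s=np.linalg.lstsq(np.c_[d1,-d2],o2-o1,rcond=None)[0]
    p,q=o1+s[0]*d1,o2+s[1]*d2;return (p+q)/2,np.linalg.norm(p-q)
E
python3 - <<'E'
from h import *
import pickle
ims={n:get_image(n) for n in("scene","top","wrist")}
pickle.dump(ims,open("ims.pkl","wb"))
for n in("scene","top"):
    im=ims[n];cv2.imwrite(f"pics/{n}.png",cv2.resize(im["color"][:,:,::-1],(800,600),interpolation=cv2.INTER_CUBIC))
    print(n,im["fx"],im["cx"],im["cy"],-np.array(im["R"]).T@im["t"],np.array(im["R"])[2])
s=read_state();print(s["time_s"],s["tcp_pos"],s["tcp_rot"],s["width"])
E
```

```text
scene 429.06334612720184 255.9263598087561 192.1868108189568 [-480.01143901 -749.13847798 1284.75828417] [ 0.58032025  0.39475712 -0.7123168 ]
top 398.4841226291313 249.70657833642917 194.91623353985705 [ 244.46560855 -114.85549427 1404.64367227] [ 0.15640458 -0.01236962 -0.98761561]
0.15 [161.06750323 603.48731513 230.71410973] [ 1.30042036e-01  9.91508297e-01 -6.03612666e-04 -3.55738592e-05] 85.38530208258375
```

View pics/scene.png

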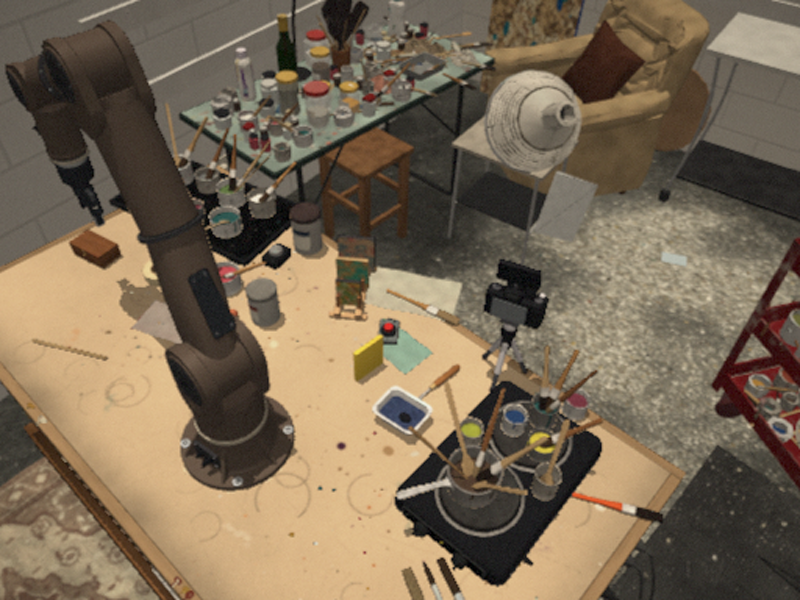

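View pics/top.png

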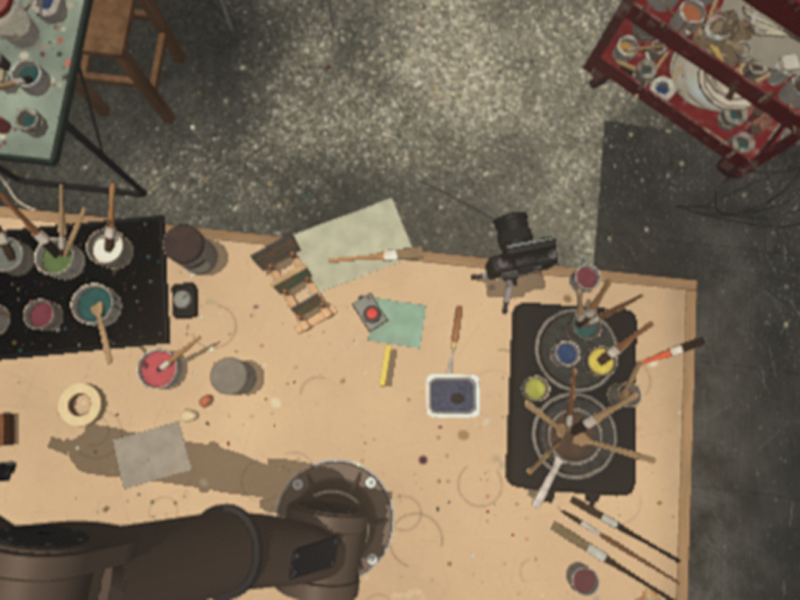

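The scene view shows the rack around (350,280), the red button at (389,328), the camera at (515,295) and a loose yellow look-alike board at (368,357). In the top view these are at (290,290), (372,314), (515,255) and (388,365). Candidates for the teal board are the three boards in the rack (scene (357,248), (352,268), (350,290)) and the yellow board. I'll check the rack in a crop.

```bash
python3 - <<'E'
from h import *
import pickle
ims=pickle.load(open("ims.pkl","rb"))
def c(n,u0,u1,v0,v1,w,h):return cv2.resize(ims[n]["color"][v0:v1,u0:u1,::-1],(w,h),interpolation=cv2.INTER_CUBIC)
a=c("scene",205,265,145,215,360,420);b=c("top",155,225,145,215,420,420)
cv2.imwrite("pics/rack.png",np.hstack([a,b]))
a=c("scene",295,365,160,250,350,450);b=c("top",295,365,130,205,420,450)
cv2.imwrite("pics/cam.png",np.hstack([a,b]))
E
```

```text
(no output)
```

View pics/rack.png

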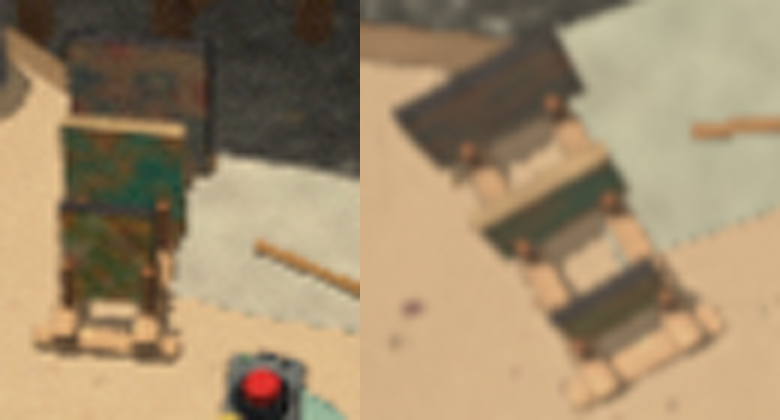

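View pics/cam.png

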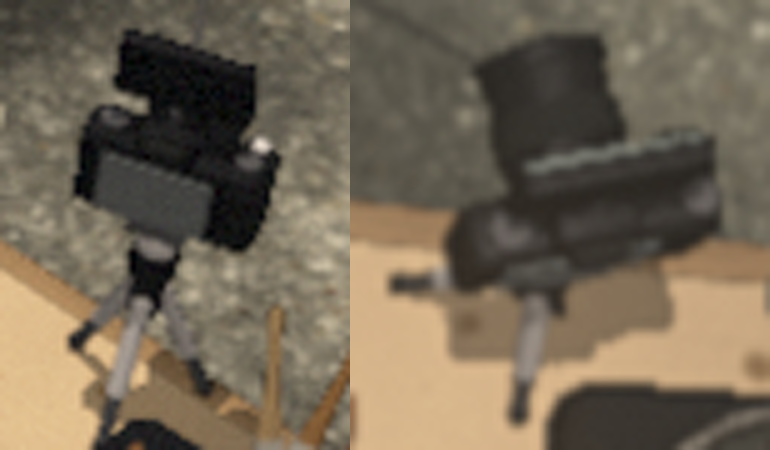

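The left crop shows the teal board in the middle slot: turquoise and green, with a pale top edge at crop (70–185,128) in the scene half and (470,222)–(607,145) in the top half. The boards either side have dark edges: rose is the far one and orange the near one. The camera's grey back faces the robot, so the lens looks away from it (towards +x).

```bash
python3 - <<'E'
from h import *
import pickle
ims=pickle.load(open("ims.pkl","rb"));S,T=ims["scene"],ims["top"]
def cen(im,box,f):
    u0,u1,v0,v1=box;h=cv2.cvtColor(im["color"],cv2.COLOR_RGB2HSV).astype(int)[v0:v1,u0:u1];m=f(h);v,u=np.nonzero(m);return (u.mean()+u0,v.mean()+v0),m.sum()
red=lambda h:((h[...,0]<8)|(h[...,0]>172))&(h[...,1]>150)&(h[...,2]>120)
a,na=cen(S,(238,262,198,222),red);b,nb=cen(T,(225,252,190,212),red)
print("button",a,na,b,nb,tri(S,a,T,b),onz(S,*a,42),onz(T,*b,42))
rt=lambda x,y:(155+(x-360)/6-.42,145+y/6-.42); rs=lambda x,y:(205+x/6-.42,145+y/6-.42)
# teal pale top strip centre-line ends (top view), scene view ends
for n,p,q in(("L",rt(476,217),rs(64,123)),("R",rt(602,150),rs(184,131))):
    print("teal",n,onz(T,*p,122),onz(S,*q,122))
for n,p,z in(("roseL",rt(400,112),142),("roseR",rt(556,28),142),("orL",rt(556,318),107),("orR",rt(652,264),107)):print(n,onz(T,*p,z))
ct=lambda x,y:(295+(x-350)/6-.42,130+y/6-.42); cs=lambda x,y:(295+x/5-.4,160+y/5-.4)
print("lensL",onz(T,*ct(478,68),240),"lensR",onz(T,*ct(606,45),240))
print("lamp back edge top", onz(T,*ct(528,188),353),onz(T,*ct(714,150),353))
print("foot",[onz(T,*ct(395,285),5),onz(T,*ct(518,415),5)],[onz(S,*cs(78,342),5),onz(S,*cs(205,390),5),onz(S,*cs(104,440),5)])
print("lamp scene",onz(S,*cs(128,30),353),onz(S,*cs(255,70),353))
E
```

```text
button (np.float64(248.27272727272728), np.float64(208.5)) 22 (np.float64(237.58064516129033), np.float64(200.06451612903226)) 31 (array([442.52114327, -88.75779444,  41.65834555]), np.float64(2.2410827668462643)) [441.47143099 -88.14173034  42.        ] [443.21368462 -89.60845545  42.        ]
teal L [500.16808808 115.89837641 122.        ] [495.18841575 116.79853634 122.        ]
teal R [536.02490711  47.18323938 122.        ] [536.90494415  46.9645151  122.        ]
roseL [554.90895073 153.62279367 142.        ]
roseR [599.91065856  69.46010737 142.        ]
orL [445.77532332  74.50743756 107.        ]
orR [474.63901808  21.76766611 107.        ]
lensL [ 589.90580934 -333.92783778  240.        ] lensR [ 600.53840487 -399.36517304  240.        ]
lamp back edge top [ 499.79626877 -332.49452229  353.        ] [ 515.61695535 -417.95526769  353.        ]
foot [array([ 526.58945716, -321.7226168 ,    5.        ]), array([ 446.43174729, -391.18961989,    5.        ])] [array([ 528.44735739, -322.34988423,    5.        ]), array([ 544.63147663, -424.67563631,    5.        ]), array([ 457.65495811, -386.01155204,    5.        ])]
lamp scene [ 502.75106447 -331.16983731  353.        ] [ 517.74907697 -415.74510922  353.        ]
```

Call:
jog_arm(
  targets=[14,-35,0,0,0,-23,0,28.1,-69.2,-3,0,0,-46.6,0,28.1,-69.2,-3,0,0,-46.6,0,28.1,-69.2,-3,0,0,-46.6,0,28.1,-69.2,-3,0,0,-46.6,0,28.1,-69.2,-3,0,0,-46.6,0,28.1,-69.2,-3,0,0,-46.6,0,28.1,-69.2,-3,0,0,-46.6,0,28.1,-69.2,-3,0,0,-46.6,0,28.1,-69.2,-3,0,0,-46.6,0,28.1,-69.2,-3,0,0,-46.6,0,28.1,-69.2,-3,0,0,-46.6,0],
)

```text
time_s: 1.35
tcp_pos: [386.9, 46.5, 207.8]
tcp_rot: [0.512, 0.859, 0.001, 0.0]
force: [1.7, 0.9, -0.5]
width: -0.1
grasp_force: 0.0
```

Call:
jog_arm(
  targets=[5,-12,-1,0,0,0,0,5,-12,-1,0,0,0,0,5,-12,-1,0,0,0,0,5,-12,-1,0,0,0,0,5,-12,-1,0,0,0,0,5,-12,-1,0,0,0,0],
)

```text
time_s: 1.95
tcp_pos: [436.2, -70.6, 197.5]
tcp_rot: [0.511, 0.86, 0.0, -0.0]
force: [0.1, -0.8, 0.1]
width: 0.1
grasp_force: 0.0
```

```bash
python3 - <<'E'
from h import *
import pickle
s=read_state();print(s["time_s"],s["tcp_pos"],s["tcp_rot"],s["force"])
W=get_image("wrist");s["tcp_pos"]
pickle.dump((W,s),open("w1.pkl","wb"))
print(W["fx"],-np.array(W["R"]).T@W["t"],np.array(W["R"])[2])
cv2.imwrite("pics/w1.png",cv2.resize(W["color"][:,:,::-1],(800,600),interpolation=cv2.INTER_CUBIC))
E
```

```text
1.95 [436.22653855 -70.55124708 197.47910951] [ 5.11123320e-01  8.59507270e-01  5.69323256e-05 -4.49065580e-04] [ 0.05479286 -0.8172347   0.07059777]
297.3186396354542 [398.85524312  -3.00542664 339.41699364] [ 0.14432082 -0.26531288 -0.95329984]
```

View pics/w1.png

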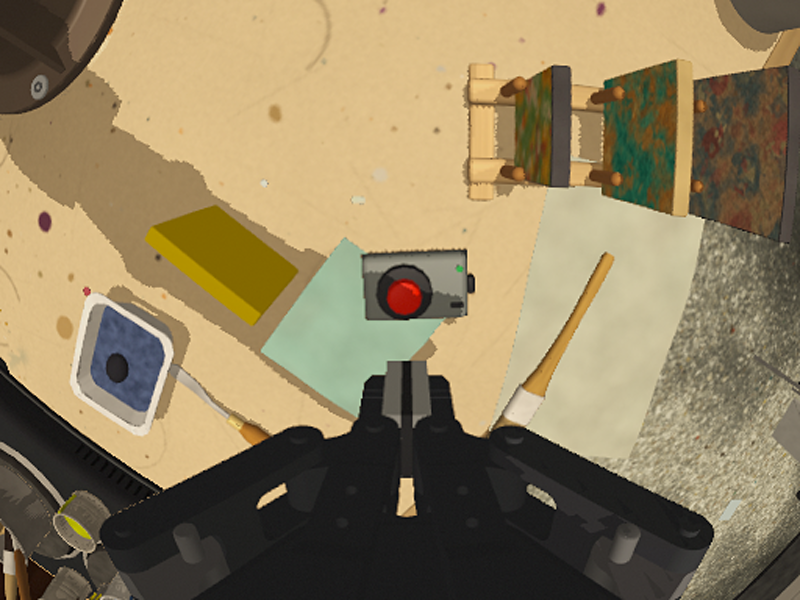

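The wrist view shows the red button at (404,298) on the grey remote. The teal board with its pale top edge runs from (683,60) to (681,215), between orange at (545,125) and rose at (745,150). The yellow board at (220,265) lies clear of both.

```bash
cat >> h.py <<'E'
def fray(im,u,v):
    R=np.array(im["R"]);x,y=(u-im["cx"])/im["fx"],(v-im["cy"])/im["fy"];r=np.hypot(x,y);d=np.array([x/r*np.sin(r),y/r*np.sin(r),np.cos(r)]);return -R.T@im["t"],R.T@d
def fonz(im,u,v,z):
    o,d=fray(im,u,v);return o+d*(z-o[2])/d[2]
E
python3 - <<'E'
from h import *
import pickle
W,s=pickle.load(open("w1.pkl","rb"))
h=cv2.cvtColor(W["color"],cv2.COLOR_RGB2HSV).astype(int);m=((h[...,0]<8)|(h[...,0]>172))&(h[...,1]>170)&(h[...,2]>120)
m[:, :220]=0;m[:,290:]=0;m[:160]=0;m[230:]=0
v,u=np.nonzero(m);print(u.mean(),v.mean(),len(u),fonz(W,u.mean(),v.mean(),41))
f=lambda x,y,z:fonz(W,x*.64-.18,y*.64-.18,z)
P={}
for n,x,y,z in(("tA",677,59,122),("tB",690,61,122),("tC",687,216,122),("tD",674,214,122),("oA",554,67,107),("oD",555,186,107),("oB",570,66,107),("oC",570,186,107)):
    P[n]=f(x,y,z)[:2];print(n,P[n])
for k in"to":
    A,B,C,D=[P[k+i] for i in"ABCD"];print(k,(A+B+C+D)/4,np.linalg.norm(D-A),np.linalg.norm(B-A),np.degrees(np.arctan2(*(D-A)[::-1])),np.degrees(np.arctan2(*(C-B)[::-1])))
E
```

```text
258.368700265252 189.50928381962865 377 [443.03943009 -87.49594775  41.        ]
tA [493.54072326 115.16749639]
tB [500.8075282  119.69976235]
tC [542.47535863  47.00427387]
tD [534.44186851  43.23358733]
oA [442.00549331  74.23507382]
oD [473.16281084  20.50500757]
oB [448.97832381  79.70997984]
oC [480.27644356  24.8497871 ]
t [517.81636965  81.27627998] 82.74896347224323 8.564338195536168 -60.37772596422189 -60.179391070899904
o [461.10576788  49.82496208] 62.11037316270914 8.865379915504528 -59.89115118107614 -60.29494253157406
```

Call:
jog_arm(
  targets=[0.7,-1.7,-4,0,0,0,0,0.7,-1.7,-8,0,0,0,0,0.7,-1.7,-12,0,0,0,0,0.7,-1.7,-14.5,0,0,0,0,0.7,-1.7,-15,0,0,0,0,0.7,-1.7,-15,0,0,0,0,0.7,-1.7,-15,0,0,0,0],
)

```text
time_s: 2.7
tcp_pos: [444.6, -88.2, 48.9]
tcp_rot: [0.511, 0.859, 0.001, 0.001]
force: [0.1, -0.9, 0.4]
width: -0.0
grasp_force: 0.0
```

Call:
jog_arm(
  targets=[0,0,-0.3,0,0,0,0,0,0,-0.6,0,0,0,0,0,0,-0.8,0,0,0,0,0,0,-0.9,0,0,0,0,0,0,-0.9,0,0,0,0,0,0,-0.9,0,0,0,0],
)

```text
time_s: 3.3
tcp_pos: [444.0, -88.6, 38.8]
tcp_rot: [0.512, 0.859, 0.0, 0.0]
force: [1.5, 0.9, 2.7]
width: -0.0
grasp_force: 1.3
```

Call:
jog_arm(
  targets=[0,0,-0.15,0,0,0,0,0,0,-0.3,0,0,0,0,0,0,-0.4,0,0,0,0,0,0,-0.4,0,0,0,0,0,0,-0.4,0,0,0,0],
)

```text
time_s: 3.8
tcp_pos: [444.1, -88.6, 35.7]
tcp_rot: [0.512, 0.859, 0.001, 0.0]
force: [-2.6, 2.6, 26.0]
width: 0.1
grasp_force: 13.2
```

Call:
jog_arm(
  targets=[0,0,1,0,0,0,0,0,0,3,0,0,0,0,0,0,7,0,0,0,0,0,0,12,0,0,0,0,0,0,17,0,0,0,0.5,3,4,18,0,0,0.5,0.5,5,8,18,0,0,0.5,0.5,7.4,13,18,0,0,0.5,0.5,7.4,17,18,0,0,0.5,0.5,7.4,17,18,0,0,0.5,0.5,7.4,17,18,0,0,0.5,0.5,7.4,17,18,0,0,0.5,0.5],
)

```text
time_s: 5.0
tcp_pos: [517.1, 79.8, 214.4]
tcp_rot: [0.509, 0.861, -0.001, -0.0]
force: [0.2, -0.6, -0.1]
width: 43.1
grasp_force: 0.0
```

```bash
python3 - <<'E'
from h import *
import pickle
W=get_image("wrist");T=get_image("top");s=read_state();print(s["time_s"],s["tcp_pos"],s["tcp_rot"],s["width"])
pickle.dump((W,T,s),open("w2.pkl","wb"))
cv2.imwrite("pics/w2.png",cv2.resize(W["color"][:,:,::-1],(800,600),interpolation=cv2.INTER_CUBIC))
E
```

```text
5.1 [517.36255057  79.6332218  214.6878679 ] [ 5.09049589e-01  8.60737171e-01 -1.90183898e-04 -4.32830123e-05] 42.61862944635281
```

View pics/w2.png

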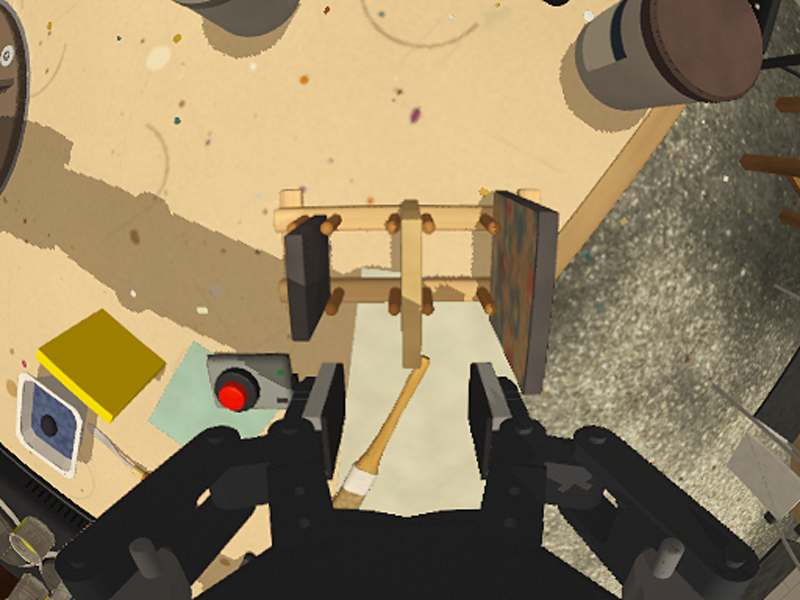

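The board's pale top edge runs from (411,202) to (412,367), parallel to the pads and midway between them (x≈406). The rose and orange boards stay well clear of the fingers, and the red button at (232,397) is up again.

```bash
python3 - <<'E'
from h import *
import pickle
W,T,s=pickle.load(open("w2.pkl","rb"))
f=lambda x,y,z:fonz(W,x*.64-.18,y*.64-.18,z)[:2]
A,B,C,D=f(402,203,122),f(420,203,122),f(421,366,122),f(403,367,122)
print(A,B,C,D,(A+B+C+D)/4,np.linalg.norm(D-A),np.linalg.norm(B-A),np.degrees(np.arctan2(*(D-A)[::-1])),np.degrees(np.arctan2(*(C-B)[::-1])))
y=Ro.from_quat(s["tcp_rot"]).as_matrix()[:,1];print(np.degrees(np.arctan2(y[1],y[0])), y@(np.append((A+B+C+D)/4,122)-s["tcp_pos"]))
E
```

```text
[489.7546491  123.72572079] [497.69966734 128.1056267 ] [542.41821151  49.49910619] [533.86760671  44.09711251] [515.93503366  86.35689155] 91.03113910609537 9.072314512498947 -61.014258164754054 -60.36484064573555
28.79890934709311 2.0225147412531346
```

Call:
jog_arm(
  targets=[0.06,0.25,-3,0,0,0.3,0.5,0.06,0.25,-6,0,0,0.3,0.5,0.06,0.25,-9,0,0,0.3,0.5,0.06,0.25,-11,0,0,0.3,0.5,0.06,0.25,-12,0,0,0.3,0.5,0.06,0.25,-12.4,0,0,0.3,0.5,0.06,0.25,-12.4,0,0,0.3,0.5,0.06,0.25,-12.4,0,0,0.3,0.5],
)

```text
time_s: 5.9
tcp_pos: [519.0, 83.8, 91.6]
tcp_rot: [0.506, 0.863, 0.001, 0.001]
force: [1.1, -0.3, 0.6]
width: 42.9
grasp_force: 0.0
```

Call:
jog_arm(
  targets=[0,0,0,0,0,0,0.3,0,0,0,0,0,0,0.22,0,0,0,0,0,0,0.16,0,0,0,0,0,0,0.1,0,0,0,0,0,0,0,0,0,0,0,0,0,0,0,0,0,0,0,0,0,0,0,0,0,0,0,0],
  newtons=40,
)

```text
time_s: 6.7
tcp_pos: [518.4, 84.0, 91.1]
tcp_rot: [0.506, 0.863, 0.0, 0.0]
force: [-2.3, -0.4, 7.1]
width: 10.7
grasp_force: 39.2
```

Call:
jog_arm(
  targets=[0,0,0.5,0,0,0,0,0,0,1.5,0,0,0,0,0,0,3,0,0,0,0,0,0,4.5,0,0,0,0,0,0,6.5,0,0,0,0,0,0,9,0,0,0,0,0,0,12,0,0,0,0,0,0,15,0,0,0,0,0,0,16.8,0,0,0,0,0,0,16.8,0,0,0,0],
)

```text
time_s: 7.7
tcp_pos: [519.7, 83.8, 261.7]
tcp_rot: [0.506, 0.863, 0.002, 0.002]
force: [0.6, -0.7, -1.3]
width: 10.5
grasp_force: 39.2
```

Call:
jog_arm(
  targets=[1,-1.5,0,0,0,-0.7,0,2.5,-3.8,0,0,0,-1.8,0,4.5,-6.8,0,0,0,-3,0,6.5,-9.8,0,0,0,-4.5,0,8.5,-12.8,0,0,0,-6,0,10.5,-15.8,0,0,0,-7.4,0,12.5,-18.8,0,0,0,-8.8,0,14.5,-21.8,0,0,0,-10.2,0,16,-24.2,0,0,0,-11.2,0,17,-25.7,0,0,0,-12,0,17,-25.7,0,0,0,-12,0],
)

```text
time_s: 8.8
tcp_pos: [687.9, -176.4, 257.3]
tcp_rot: [0.595, 0.804, -0.001, -0.0]
force: [0.3, -0.3, -1.7]
width: 10.6
grasp_force: 39.1
```

```bash
python3 - <<'E'
from h import *
import pickle
W=get_image("wrist");T=get_image("top");s=read_state();print(s["time_s"],s["tcp_pos"],s["tcp_rot"],s["joint_pos"])
pickle.dump((W,T,s),open("w3.pkl","wb"))
cv2.imwrite("pics/w3.png",np.hstack([cv2.resize(W["color"][:,:,::-1],(400,300)),cv2.resize(T["color"][:,:,::-1],(400,300))]))
E
```

```text
8.9 [ 687.74434953 -173.14056934  257.66108734] [ 5.93300490e-01  8.04980645e-01 -3.83517623e-04 -7.35774177e-04] [-0.23349446  0.63662143  0.73459441  1.33628127 -0.42264337  1.32768314
  0.80369554]
```

View pics/w3.png

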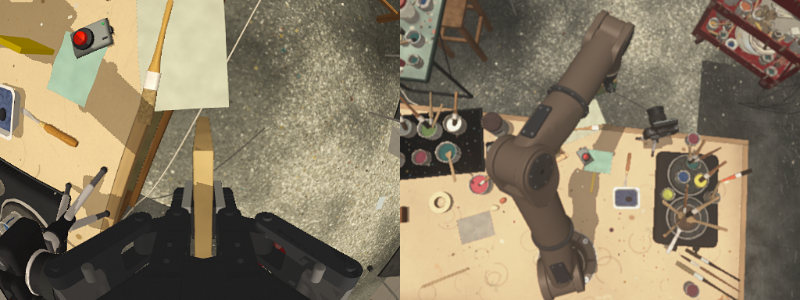

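Call:
jog_arm(
  targets=[1,-1.5,0,0,0,-0.7,0,2.5,-3.7,0,0,0,-1.7,0,4.5,-6.7,0,0,0,-3.1,0,6.5,-9.7,0,0,0,-4.5,0,8.5,-12.7,0,0,0,-6,0,10,-14.9,0,0,0,-7,0,10.6,-15.7,0,0,0,-7.3,0,10.6,-15.7,0,0,0,-7.3,0,10.6,-15.7,0,0,0,-7.3,0,10.6,-15.7,0,0,0,-7.3,0],
)

```text
time_s: 9.9
tcp_pos: [794.6, -328.1, 259.3]
tcp_rot: [0.642, 0.766, 0.001, 0.0]
force: [0.5, 0.5, -0.0]
width: 10.8
grasp_force: 39.3
```

```bash
python3 - <<'E'
from h import *
import pickle
W=get_image("wrist");T=get_image("top");S=get_image("scene");s=read_state();print(s["time_s"],s["tcp_pos"],s["tcp_rot"],s["joint_pos"])
pickle.dump((W,T,S,s),open("w4.pkl","wb"))
cv2.imwrite("pics/w4.png",cv2.resize(W["color"][:,:,::-1],(800,600),interpolation=cv2.INTER_CUBIC))
cv2.imwrite("pics/w4b.png",np.hstack([cv2.resize(T["color"][90:230,270:410,::-1],(400,400)),cv2.resize(S["color"][120:260,250:390,::-1],(400,400))]))
E
```

```text
10.05 [ 794.47111041 -328.73921952  259.42955947] [6.42628428e-01 7.66177860e-01 3.93164247e-04 1.86508221e-04] [ 0.11324876  0.93566355  0.71348252  0.7352423  -0.55592825  1.60209127
  0.74290311]
```

View pics/w4.png

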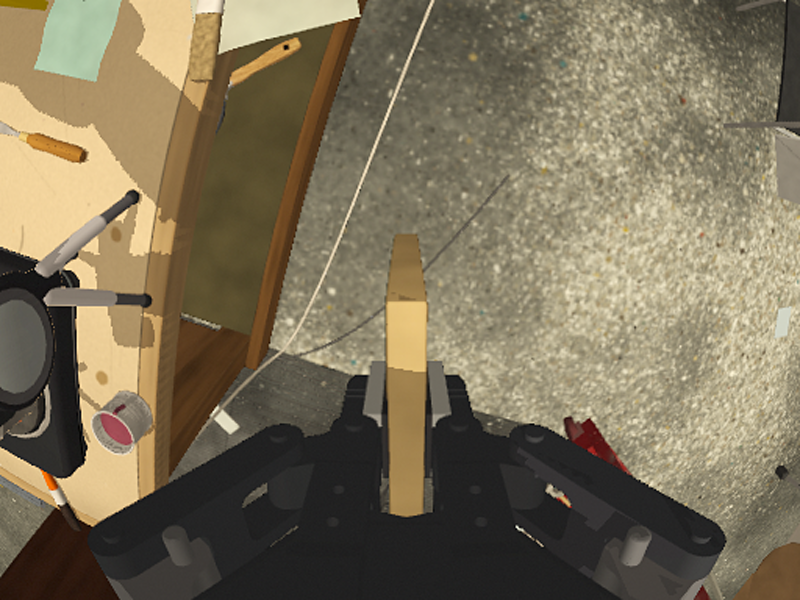

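View pics/w4b.png

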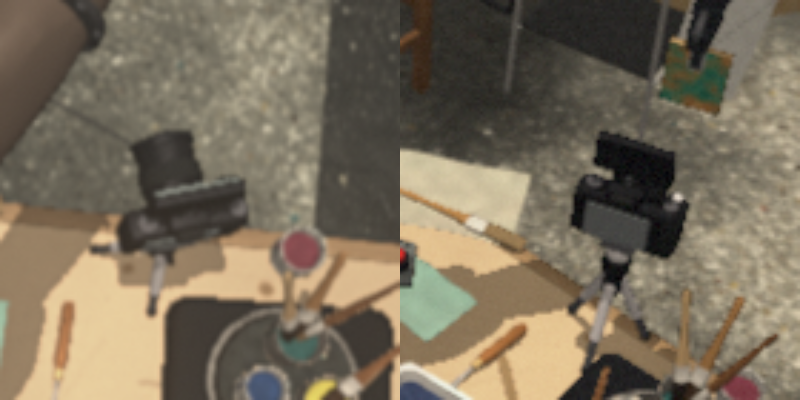

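The wrist view shows the board gripped upright, with its near top corner at (386–427,301) and the lens front glass at about (20,348), partly clipped. The scene crop shows the teal painted side facing the camera, upright and undisturbed.

```bash
cat >> h.py <<'E'
def fproj(im,X):
    p=np.array(im["R"])@np.array(X,float)+np.array(im["t"]);th=np.arctan2(np.hypot(p[0],p[1]),p[2]);a=np.arctan2(p[1],p[0]);return np.array([im["fx"]*th*np.cos(a)+im["cx"],im["fy"]*th*np.sin(a)+im["cy"]])
E
python3 - <<'E'
from h import *
import pickle
W,T,S,s=pickle.load(open("w4.pkl","rb"))
f=lambda x,y,z:fonz(W,x*.64-.18,y*.64-.18,z)
tcp=np.array(s["tcp_pos"]);n=np.array([-np.cos(np.radians(9.9)),-np.sin(np.radians(9.9)),0]);d=np.array([-n[1],n[0],0])
print("d",d)
for p in((386,301,290),(427,301,290),(393,236,190),(418,237,190)):
    X=f(*p);print(p,X,"along d",(X-tcp)@d,"normal",(X-tcp)@n)
L=np.array([596.5,-365,240])
print("lens proj",(fproj(W,L)+.18)/.64,[((fproj(W,L+r*(np.cos(a)*d+np.sin(a)*np.array([0,0,1])))+.18)/.64).round() for r in(34,) for a in np.arange(0,6.28,1.5708)])
# scene: painted quad
c=S["color"][120:190,330:390];h=cv2.cvtColor(c,cv2.COLOR_RGB2HSV).astype(int)
m=((h[...,1]>105)&(h[...,2]>50)).astype(np.uint8);k,lab,st,ce=cv2.connectedComponentsWithStats(m);i=1+st[1:,4].argmax();print(st[i])
cn,_=cv2.findContours((lab==i).astype(np.uint8),0,1);
cv2.imwrite("pics/m.png",cv2.resize(np.hstack([c[:,:,::-1],np.repeat((lab==i)[:,:,None]*255,3,2).astype(np.uint8)]),(720,420),interpolation=cv2.INTER_NEAREST))
for x,y in cv2.boxPoints(cv2.minAreaRect(cn[0])):
    o,r=ray(S,x+330,y+120);X=o+r*((tcp+6*n-o)@n)/(r@n);print((x,y),X,"d",(X-tcp)@d)
for a in(-42.5,42.5):
  for z in(190,290):print("exp",np.array(proj(S,np.append((tcp+6*n+a*d)[:2],z)))-[330,120])
# lens circle row cues in wrist
E
```

```text
d [ 0.1719291  -0.98510933  0.        ]
(386, 301, 290) [ 782.01371028 -289.4192434   290.        ] along d -40.87626478156006 normal 5.511652936477269
(427, 301, 290) [ 792.19862272 -287.62928606  290.        ] along d -40.88848561342445 normal -4.829345048244708
(393, 236, 190) [ 781.40846647 -291.05538709  190.        ] along d -39.36854339901083 normal 6.389184965441983
(418, 237, 190) [ 792.83968855 -289.52283631  190.        ] along d -38.91291374049893 normal -5.1353085866040145
lens proj [ 13.75482118 347.4071638 ] [array([ 32., 405.]), array([-30., 375.]), array([ -1., 284.]), array([ 52., 324.])]
[19 24 14 11 54]
(np.float32(18.929415), np.float32(30.917645)) [ 786.61073902 -318.59942837  218.03547117] d -11.340229411976475
(np.float32(28.400003), np.float32(22.8)) [ 791.4263109  -346.19141113  268.40506368] d 16.6688270671975
(np.float32(33.97647), np.float32(29.305882)) [ 795.90865973 -371.87411191  246.35085706] d 42.739741330556726
(np.float32(24.505884), np.float32(37.423527)) [ 791.19038796 -344.83963363  195.11893086] d 15.296616430283555
exp [10.07660958 34.09725598]
exp [14.27111932 13.87263488]
exp [31.04405331 40.48147904]
exp [36.23768658 20.23042568]
```

View pics/m.png

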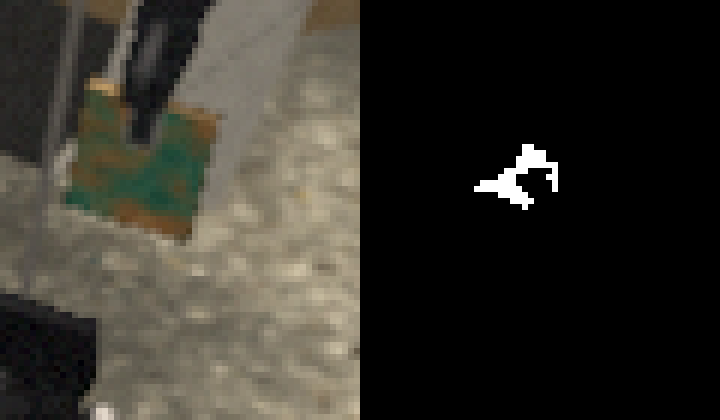

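Call:
jog_arm(
  targets=[0,0,0,0,0,0,0,0,0,0,0,0,0,0,0,0,0,0,0,0,0,0,0,0,0,0,0,0,0,0,0,0,0,0,0],
)

```text
time_s: 10.55
tcp_pos: [794.2, -330.2, 258.6]
tcp_rot: [0.643, 0.766, -0.0, 0.0]
force: [0.1, 0.2, 0.5]
width: 10.7
grasp_force: 39.3
```

```bash
python3 - <<'E'
from bench import *
s=read_state();print(s["time_s"],s["tcp_pos"],s["width"],s["grasp_force"],max(map(abs,s["dq"])))
print(job_done())
E
```

```text
10.55 [ 794.23960496 -330.20129696  258.62148445] 10.681047428532771 39.25118923187256 0.002922281648511472
the job is handed in; nothing more can be done
None
```

I pressed the red button down to its stop and let it come back up, then lifted the teal study out of the rack. It is now held still and upright, painted side to the lens and by my measurements centred within a few mm at about 200 mm; the job is handed in, but I couldn't confirm that the camera started shooting.

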